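# Hold a supply brick in the corner of a test nest

## Task

On the small metal test nest, turn the selector so that its pointer is at the round mark. Then lay the black laptop supply brick flat on the nest's plate with its long side along the long stop and one end at the short stop, press it squarely into that corner so that it bears on both stops at once, firmly but without ramming, and finish while still holding it pressed there. Leave the mouse, the small network adapter and the round tin where they are.

Things in the scene. Friction and masses are not known exactly. Their poses are not given: they have to be found in the camera images.
- nest: Test nest, fixed on the bench: aluminium plate 120 (x) x 220 (y) x 8 mm thick; origin under its centre on the bench, z up. In its frame: long stop's inner face at x = +46 mm, short stop's inner face at y = +96 mm, selector's axis at x = -12, y = -72 mm. A seated brick has its centre at x = +21, y = +40 mm, its underside at z = 8 mm, its long side parallel to y.
- stop_long: Long contact stop, a rigid dark steel rail 14 (x) x 118 (y) x 12 mm high with a brass strip on its inner face, standing on the plate (top 20 mm above the bench), nest y = -22 to +96 mm. The inner face looks to the nest's -x. Frame: the nest's, raised 8 mm (origin not at the rail).
- stop_short: Short contact stop, a rigid dark steel rail 68 (x) x 14 (y) x 12 mm high with a brass strip on its inner face, standing on the plate (top 20 mm above the bench), nest x = -22 to +46 mm. The inner face looks to the nest's -y. Frame: the nest's, raised 8 mm (origin not at the rail).
- corner (a point): Inner corner of the two stops, at the plate's upper surface (nest x = 46, y = 96, z = 8 mm); axes as the nest's.
- selector (a joint): Angle of the selector (rad) about the vertical, growing anticlockwise seen from above; at 0 its pointer looks along the nest's +x. Five detents, at -0.8, -0.4, 0, 0.4, 0.8, each with a mark on the plate: a round dot at 0.4, short lines at the others. Travel -0.85 to 0.85. A spring catch of about 0.05 N m draws it into the nearest detent when let go.
- selector_grip (a point): Middle of the selector's black grip bar, on its axis, 32 mm above the bench; turns with it (x along the pointer). Bar 12 mm wide, 40 mm long plus a wedge nose of 6 mm at the pointer end (white line on top at that end), from a round skirt of 25 mm radius (top 18.5 mm above the bench) up to 43.5 mm above the bench.
- round_mark (a point): Centre of the round dot (12 mm across) on the plate, 38 mm from the selector's axis.
- brick: Black laptop supply brick, a box 50 (x) x 112 (y) x 31 mm high, about 0.28 kg, lying loose on the bench; origin at the centre of its underside. Grasp it across the 50 mm. Either end may go to the short stop. Hoses and instruments (0.2 m high and more) stand behind: between here and the nest, pass in front of them, within about 0.43 m of the base axis and 0.25 m up.
- mouse: Black computer mouse, 105 x 58 x 36 mm, loose bystander; origin at the centre of its underside.
- net_adapter: Small black network adapter, 26 x 62 x 16 mm, loose bystander (much smaller than the brick); origin at the centre of its underside.
- screw_tin: Round flat tin, 57 mm across, 22 mm high, loose bystander; origin at the centre of its underside.

How it is judged:
By the outcome, as a careful person would: the job done as asked, in the order asked, and still so for the second after the job is handed in, while the arm keeps its last pose, push and grip.
It also fails if it takes over 72 s, if anything falls off the work surface, if the arm or the gripper's body presses on something with over 40 N, if the wrist force passes 120 N, or if a joint passes its speed limit or range.

## Robot

A 6-joint arm with a two-finger parallel gripper is mounted at the origin on a cart in front of the work surface, level with it; the furniture and walls round the work are solid. World frame = base frame: x ahead of the robot, y to its left, z up, the work surface at z = 0. Lengths are in mm, angles in rad, forces in N, time in s.
With the tool pointing down it reaches from about 350 to 975 mm from the base axis. Payload 7.1 kg.
Tool frame: the origin (TCP) lies midway between the tips of the shut fingers; the grasp point (between the pads) lies 19 mm behind it; z points along the fingers, y is the line along which they close (so a half turn about z gives the same grasp; the last joint's range is limited). The gripper opens to 88 mm and grips with 3 to 60 N. Pads are 20 mm wide; open, the fingers measure 115 mm over their backs; the gripper's body (75 mm by 178 mm) begins 61 mm behind the grasp point.
Start: joints at [1.104, 0.423, 1.63, -0, 1.089, -0.019], TCP at [270.582, 563.374, 182.875] pointing down, gripper open.
Joint ranges: [-3, 3], [-0.9, 2.11], [0.09, 2.58], [-1.31, 4.45], [0.11, 2.69], [-2.54, 2.54]. Speed limits (rad/s): [2.39, 2.39, 3.01, 3.14, 3.14, 3.14].

## Interface

Orientations are given as a 3x3 rotation matrix whose columns are the frame's x, y, z axes.
In Python, from station import r gives the robot as it stands. The module is installed in compiled form; this text tells all that it offers.
- The arm moves only by the tool jog_arm, never from a script. Its argument "steps" is a list that holds one entry, the list of rows, each a list of 5 numbers: the shift along the tool's x, y, z in units of 2 cm (1.0 is 2 cm), then the turn about the tool's z in units of 0.08 rad (1.0 is 0.08 rad), then the closure, from 0 (fully open) to 1 (shut). A call has 1 to 12 rows; each row shifts and turns the commanded pose from where the row before left it, along the tool's axes as they then stand; what a row does not reach is not made up. A row lasts 1/12 s, in which the tool goes at most 41.7 mm and 7.16 degrees, less where a joint would pass 70% of its speed; a pose out of reach is approached as far as the arm can. A call with a number of a shift or a turn outside -1 to 1 is refused whole. A call with a gripper value outside its range is refused whole. The fingers move at their own pace and stop on an object; "force" is the grip in N (left out, the last holds). Time passes only in rows, so rows that do not move let the fingers close. It gives the time, the measured TCP pose, the force, the opening and the grip force at its end, in the units of the state.
- r.state(): the state, without advancing time (a new reading comes with each control period).
- r.get_image(name): name is "scene" or "top" or "wrist"; returns the picture (480x640x3 uint8, blue, green, red); there is no depth.
- r.calibration(name): a dict with "K" (3x3 intrinsics, pixels), "position" and "orientation" of the camera in the world. Camera axes: x right, y down, z forward; pixel columns grow to the right and rows downward; lengths in mm; the calibration is good to about 2 mm. The wrist camera is an equidistant fisheye: a pixel r from the principal point sees the ray r / f radians off the axis. A picture is of the moment at which its call begins: read the wrist's pose just before it. calibration takes no time and is no camera call; for the wrist camera it gives the pose at the moment of the call.
- r.finish_job(): hands the job in; it is judged then, once.
Trained networks look in the newest picture that a camera, given by its name, has taken for a name from the list of things; names that differ only in an ending like _2 or _b are one class to them, and where a whole thing is asked for, a point or a joint stands for the part that bears it (a point fixed in the world has none). Each returns a list of dicts, best first, with "confidence" (0 to 1); they miss things now and then, are a little off and sometimes report something else, mostly with a low value. They report only what shows in the picture. A call takes as long as a camera call.
- r.silhouettes(camera, thing): "pixels" (480x640 bool, what is visible of it) and "box" ([left, top, right, bottom] in pixels, round what is visible of it).
The state is a dict: "time": time; "joint_pos": joint angles; "joint_velocities": joint speeds; "effort": joint torques, N m; "position": TCP position; "ee_rot": TCP orientation; "contact_force": force on the tool from outside, world axes, zero at the start; "wrist_torque": the same for the moment, N m; "width": finger opening in mm; "finger_force": force on a finger pad.
Only numpy, scipy, OpenCV 4.12 (cv2) and the standard library are available. Lean on these libraries where they do the work, as an engineer would, in place of code of your own. Each camera call takes 0.05 s, during which the arm holds its last target. There are 200 camera calls.

## Working session

There is one attempt and no reset: what is moved stays moved. The work goes in short steps, Python scripts to look and compute and a tool call to move; the robot and the scene stay as the last step left them, time stands still between calls to the robot, and variables do not carry over. Pictures are saved under pics/ and viewed, at most 10 in all, crops included, and the job is handed in when it is done.

Besides the shell and the picture viewer there is one more tool, called after "Call:" as name([rows], argument=value, ...), one row to a line, values as JSON. jog_arm: Moves the arm, as the interface text tells. Shifts and turns lie within -1 to 1; 1 stands for 2 cm of shift or 0.08 rad of turn. Its arguments: {"type":"object","properties":{"steps":{"type":"array","items":{"type":"array","items":{"type":"array","items":{"type":"number"}}}},"force":{"type":"number"}},"required":["steps"]}

```bash
mkdir -p pics; cat > h.py <<'E'
import numpy as np, cv2
from station import r
np.set_printoptions(precision=3,suppress=True)
def ray(c,uv):
    K=np.array(c["K"],float); R=np.array(c["orientation"]); p=np.array(c["position"],float)
    x=(uv[0]-K[0,2])/K[0,0]; y=(uv[1]-K[1,2])/K[1,1]
    if c.get("fish"):
        t=np.hypot(x,y); d=np.array([x/t*np.sin(t),y/t*np.sin(t),np.cos(t)]) if t>1e-9 else np.array([0,0,1.])
    else: d=np.array([x,y,1.])
    return p,R@d
def cal(n):
    c=dict(r.calibration(n)); c["fish"]=n=="wrist"; return c
def onz(c,uv,z):
    p,d=ray(c,uv); return p+d*(z-p[2])/d[2]
def proj(c,P):
    K=np.array(c["K"],float); q=np.array(c["orientation"]).T@(np.array(P,float)-np.array(c["position"]))
    if c.get("fish"):
        rr=np.hypot(q[0],q[1]); t=np.arctan2(rr,q[2]); x,y=q[:2]/max(rr,1e-9)*t
    else: x,y=q[:2]/q[2]
    return np.array([K[0,0]*x+K[0,2],K[1,1]*y+K[1,2]])
def tri(obs):
    A=np.zeros((3,3));b=np.zeros(3)
    for c,uv in obs:
        p,d=ray(c,uv); d=d/np.linalg.norm(d); M=np.eye(3)-np.outer(d,d); A+=M;b+=M@p
    return np.linalg.solve(A,b)
E
python3 - <<'E'
from h import *
s=r.state();print(s["time"],s["position"],np.array(s["ee_rot"]),s["width"])
for n in ["scene","top","wrist"]:
    c=cal(n); im=r.get_image(n); cv2.imwrite(f"pics/{n}0.png",im)
    print(n,np.array(c["K"])[[0,1,0,1],[0,1,2,2]],np.array(c["position"]),np.array(c["orientation"]).tolist())
    for t in ["nest","selector","brick","mouse","net_adapter","screw_tin"]:
        for d in r.silhouettes(n,t)[:2]:
            m=np.array(d["pixels"]).astype(np.uint8); pts=cv2.findNonZero(m)
            rc=cv2.minAreaRect(pts); print(t,round(d["confidence"],2),d["box"],np.array(rc[0]),np.array(rc[1]),rc[2], onz(c,rc[0],0)[:2])
E
```

```text
0.0 [270.325 562.821 182.122] [[-0.901  0.433 -0.001]
 [ 0.433  0.901 -0.001]
 [ 0.    -0.002 -1.   ]] 88.13100400940667
scene [462.303 462.303 319.374 231.541] [ -97.456 -450.742  807.653] [[0.5990176655269023, -0.5639086912033506, 0.5684934690671688], [-0.8007256075999567, -0.4254294989402141, 0.4217205742730116], [0.004041994604210314, -0.7078253523410999, -0.7063759146961462]]
nest 0.85 [170.8, 187.7, 260.7, 250.8] [214.547 215.439] [80.781 45.071] 37.746803283691406 [437.682 280.556]
selector 0.72 [217.2, 214.4, 238.5, 238.1] [229. 227.] [20. 20.] 90.0 [429.587 221.057]
selector 0.26 [173.8, 188.5, 262.4, 251.6] [215.203 215.238] [79.991 44.816] 37.746803283691406 [439.226 279.768]
brick 0.81 [404.2, 318.8, 430.0, 380.8] [415.621 350.568] [58.75  28.608] 85.60128784179688 [ 401.101 -318.386]
mouse 0.7 [307.6, 279.5, 350.3, 319.6] [327.154 300.769] [27.735 45.485] 33.690067291259766 [ 393.846 -108.173]
mouse 0.47 [170.8, 185.0, 261.3, 250.8] [215.335 215.565] [81.092 43.899] 37.5685920715332 [438.563 278.608]
net_adapter 0.71 [278.2, 268.7, 302.9, 282.6] [290.  275.5] [11. 26.] 9
[... 1032 characters left out ...]
714]
screw_tin 0.59 [443.6, 204.7, 462.4, 223.4] [452.  212.5] [17. 18.] 90.0 [ 601.612 -414.971]
wrist [371.648 371.648 322.351 237.229] [202.143 596.458 383.9  ] [[0.43223996471243814, 0.8663116576359657, 0.25034521115733965], [0.9017586179780647, -0.4152219657971462, -0.12009210640937895], [-8.836106785164205e-05, 0.27765955946730214, -0.9606795309720835]]
nest 0.62 [184.1, 351.2, 276.1, 434.8] [219.569 404.959] [81.505 86.73 ] 59.34933090209961 [459.118 314.974]
selector 0.62 [185.2, 352.6, 277.3, 435.0] [219.887 404.775] [82.789 86.403] 59.80837631225586 [458.975 315.627]
net_adapter 0.33 [180.1, 352.4, 276.4, 435.8] [219.397 404.933] [79.551 85.398] 59.808380126953125 [458.989 314.762]
```

```bash
python3 - <<'E'
from h import *
t=cv2.imread("pics/top0.png");s=cv2.imread("pics/scene0.png");w=cv2.imread("pics/wrist0.png")
f=lambda a,x,y,ww,hh:cv2.resize(a[y:y+hh,x:x+ww],(400,300),interpolation=cv2.INTER_CUBIC)
o=np.vstack([np.hstack([f(t,168,232,100,75),f(s,166,182,100,75)]),np.hstack([f(t,373,246,100,75),f(w,0,0,640,480)])])
cv2.imwrite("pics/c1.png",o)
E
```

```text
(no output)
```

View pics/c1.png

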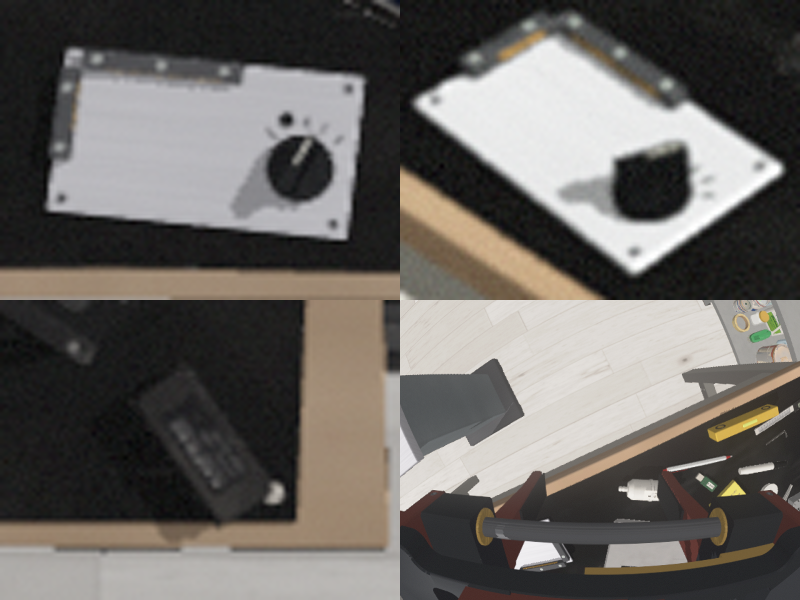

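View pics/scene0.png

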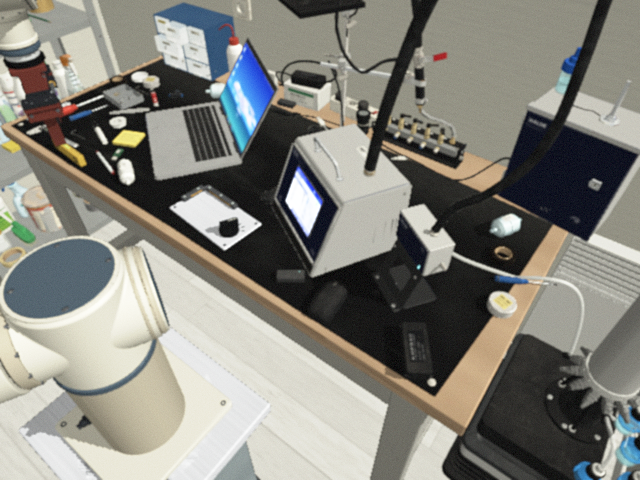

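```bash
cat >> h.py <<'E'
from scipy.optimize import least_squares, minimize
def T2(p,q):  # planar pose p=(x,y,yaw) applied to point q
    c,s=np.cos(p[2]),np.sin(p[2]); return np.array([p[0]+c*q[0]-s*q[1],p[1]+s*q[0]+c*q[1],q[2]])
def fitbox(views,p0,dims):
    cs=[np.array([a*dims[0]/2,b*dims[1]/2,h]) for a in(-1,1) for b in(-1,1) for h in(0,1)]
    def cost(p):
        tot=0
        for c,m in views:
            pts=np.array([proj(c,T2(p,(q[0],q[1],q[2]*p[3]))) for q in cs])
            h=cv2.convexHull((pts*16).round().astype(np.int32).reshape(-1,1,2))
            S=np.zeros((480*4,640*4),np.uint8); cv2.fillConvexPoly(S,(h//4).astype(np.int32),1)
            f=cv2.resize(S,(640,480),interpolation=cv2.INTER_AREA) if 0 else cv2.resize(S.astype(np.float32),(640,480),interpolation=cv2.INTER_AREA)
            tot+=np.abs(f-m).sum()/m.sum()
        return tot
    s0=np.array([[0,0,0,0],[15,0,0,0],[0,15,0,0],[0,0,.15,0],[0,0,0,8]])+np.array(p0)
    o=minimize(cost,p0,method="Nelder-Mead",options=dict(initial_simplex=s0,maxiter=250,xatol=.2,fatol=1e-3)); return o.x,o.fun
E
python3 - <<'E'
from h import *
ct,cs=cal("top"),cal("scene")
N=[(60,110),(60,-110),(-60,-110),(-60,110)]
T=[(67,47),(365,75),(347,240),(47,211)]; S=[None,(384,168),(233,275),(13,101)]
ob=[(ct,n,np.array(u)/4+(168,232)-.4) for n,u in zip(N,T)]+[(cs,n,np.array(u)/4+(166,182)-.4) for n,u in zip(N,S) if u]
for zf in (1,0):
    f=lambda p:np.concatenate([proj(c,T2(p,(*n,p[3] if zf else 8)))-u for c,n,u in ob])
    o=least_squares(f,[433,280,-.05,8]); print("nest",o.x,np.round(o.fun,1))
p=o.x; print("axis",T2(p,(-12,-72,0)),"seat",T2(p,(21,40,8)))
r.get_image("top");r.get_image("scene")
V=[]
for n in("top","scene"):
    V.append((cal(n),np.array(r.silhouettes(n,"brick")[0]["pixels"]).astype(np.float32)))
for yaw in(.5,.8): print("brick",*fitbox(V,[388,-320,yaw,31],(50,112)))
print([fitbox([v],[388,-320,.6,31],(50,112)) for v in V])
E
```

```text
nest [432.905 275.219  -0.092   6.724] [ 0.4  0.1  0.   0.3 -0.1 -0.3  0.1 -0.4 -0.4 -0.1 -0.1 -0.7 -0.   0.7]
nest [432.567 274.704  -0.092   8.   ] [ 0.5  0.2  0.2  0.4  0.1 -0.2  0.2 -0.3 -0.3 -0.3 -0.1 -0.9 -0.1  0.5]
axis [413.98  204.117   0.   ] seat [457.165 312.597   8.   ]
brick [ 394.265 -318.795   -0.98    23.688] 0.1893196552991867
brick [ 397.104 -320.915    2.178   -7.097] 0.3759806752204895
[(array([ 392.828, -328.705,    2.155,  -62.06 ]), np.float64(0.1081572026014328)), (array([ 397.001, -317.974,   -0.975,   19.215]), np.float64(0.04443993419408798))]
```

Call:
jog_arm([
  [[-0.95,-0.87,0,0,0],[-0.95,-0.87,0,0,0],[-0.95,-0.87,0,0,0],[-0.95,-0.87,0,0,0],[-0.95,-0.87,0,0,0],[-0.95,-0.87,0,0,0],[-0.95,-0.87,0,0,0],[-0.95,-0.87,0,0,0],[-0.95,-0.87,0,0,0],[-0.95,-0.87,0,0,0],[-0.95,-0.87,0,0,0]],
])

```text
time: 2.17
position: [376.5, 299.2, 183.1]
ee_rot: [[-0.901, 0.433, 0.0], [0.433, 0.901, 0.0], [-0.0, 0.0, -1.0]]
contact_force: [-0.0, -0.0, -0.4]
width: 88.2
finger_force: 0.0
```

```bash
python3 - <<'E'
from h import *
import pickle
s=r.state();c=cal("wrist");im=r.get_image("wrist");cv2.imwrite("pics/w1.png",im);pickle.dump(c,open("w1.pkl","wb"))
print(s["time"],s["position"],np.array(s["ee_rot"]))
p=[432.6,274.7,-.092]
for q in [(60,110,8),(60,-110,8),(-60,-110,8),(-60,110,8),(-12,-72,43.5)]: print(q,proj(c,T2(p,q)))
E
```

```text
2.1667 [376.457 299.238 183.056] [[-0.901  0.433  0.   ]
 [ 0.433  0.901  0.   ]
 [-0.     0.    -1.   ]]
(60, 110, 8) [434.048 276.927]
(60, -110, 8) [254.577 336.773]
(-60, -110, 8) [210.743 246.433]
(-60, 110, 8) [404.041 175.72 ]
(-12, -72, 43.5) [253.28  287.173]
```

View pics/w1.png

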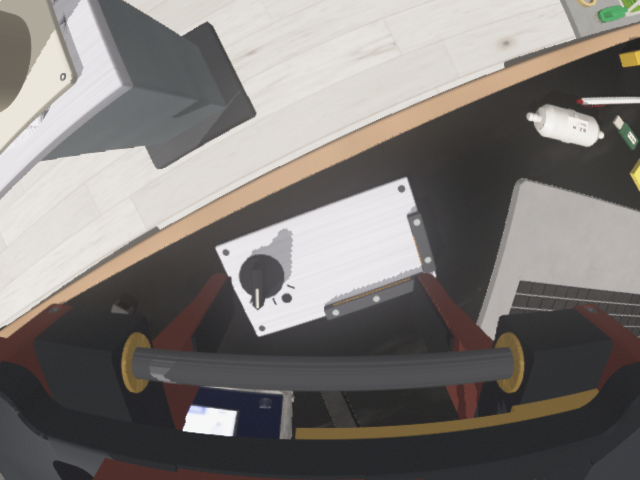

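```bash
python3 - <<'E'
from h import *
import pickle
c=pickle.load(open("w1.pkl","rb"));im=cv2.imread("pics/w1.png");g=cv2.cvtColor(im,cv2.COLOR_BGR2GRAY)
cr=np.array([(407,179),(217,246),(259,335)],np.float32).reshape(-1,1,2)
cv2.cornerSubPix(g,cr,(6,6),(-1,-1),(3,100,.01));cr=cr.reshape(-1,2);print(cr)
N=[(-60,110),(-60,-110),(60,-110)]
f=lambda p:np.concatenate([proj(c,T2(p,(*n,8)))-u for n,u in zip(N,cr)])
o=least_squares(f,[433,275,-.09]);p=o.x;print("nest",p,o.fun,"axis",T2(p,(-12,-72,0)))
for a in(-.8,-.4,0,.4,.8):print(a,proj(c,T2(p,(-12+23*np.cos(a),-72+23*np.sin(a),43.5))), "mark",proj(c,T2(p,(-12+38*np.cos(a),-72+38*np.sin(a),8))))
print(proj(c,T2(p,(-12,-72,43.5))))
k=im[230:350,190:320];cv2.imwrite("pics/w1c.png",cv2.resize(k,None,fx=5,fy=5,interpolation=cv2.INTER_CUBIC)[:600,:650])
E
```

```text
[[406.241 176.536]
 [214.486 246.842]
 [257.678 335.66 ]]
nest [434.193 277.703  -0.092] [ 0.97  -0.613 -0.805 -0.26  -0.279  1.308] axis [415.637 207.108   0.   ]
-0.8 [248.539 305.475] mark [249.522 302.071]
-0.4 [257.075 307.576] mark [262.363 305.216]
0 [265.586 306.54 ] mark [275.236 303.609]
0.4 [272.795 302.489] mark [286.253 297.415]
0.8 [277.573 295.985] mark [293.699 287.445]
[256.58 287.36]
```

View pics/w1c.png

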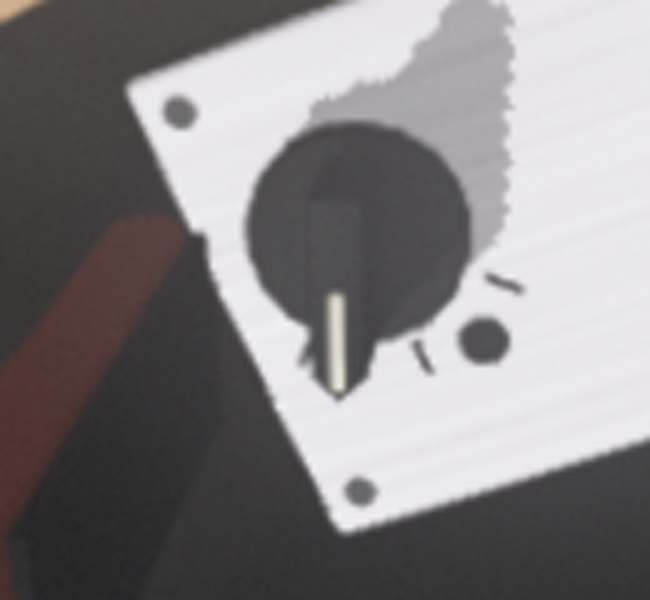

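Call:
jog_arm([
  [[-0.75,-0.67,0,0.11,0.4],[-0.75,-0.67,0,0.11,0.4],[-0.75,-0.67,0,0.11,0.4],[-0.75,-0.66,0,0.11,0.4],[-0.77,-0.66,0,0.11,0.4],[0,0,0.93,0,0.4],[0,0,0.93,0,0.4],[0,0,0.93,0,0.4],[0,0,0.93,0,0.4],[0,0,0.93,0,0.4],[0,0,0,0,0.4]],
])

```text
time: 3.13
position: [411.6, 206.1, 87.3]
ee_rot: [[-0.881, 0.472, -0.005], [0.472, 0.881, -0.002], [0.003, -0.004, -1.0]]
contact_force: [-0.4, 0.3, -0.3]
width: 52.7
finger_force: 0.0
```

```bash
python3 - <<'E'
from h import *
s=r.state();c=cal("wrist");im=r.get_image("wrist")
print(s["time"],s["position"],s["width"])
p=[434.2,277.7,-.092]
for q in [(60,-110,8),(-60,-110,8),(-12,-72,43.5),(-12+26*np.cos(.4),-72-26*np.sin(.4),43.5)]:
    u=proj(c,T2(p,q));print(q,u);cv2.circle(im,tuple(int(v) for v in u),3,(0,0,255),1)
cv2.imwrite("pics/w2.png",im)
E
```

```text
3.1333 [411.589 206.121  87.318] 52.69399659151387
(60, -110, 8) [317.499 326.02 ]
(-60, -110, 8) [256.674 198.48 ]
(-12, -72, 43.5) [326.275 249.031]
(np.float64(11.947585844075014), np.float64(-82.12487690002492), 43.5) [326.117 283.621]
```

View pics/w2.png

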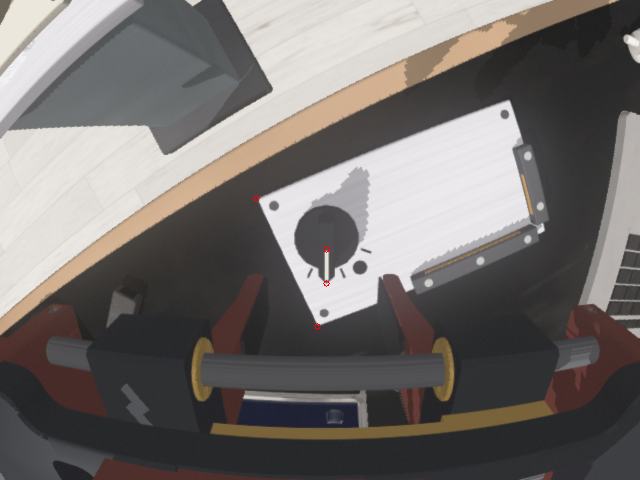

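Call:
jog_arm([
  [[0,0,0.5,0,0.4],[0,0,0.5,0,0.4],[0,0,0,0,0.4],[0,0,0,0,0.4]],
])

```text
time: 3.52
position: [413.4, 206.9, 69.7]
ee_rot: [[-0.882, 0.472, -0.001], [0.472, 0.882, -0.0], [0.0, -0.0, -1.0]]
contact_force: [-0.6, -0.2, 0.5]
width: 52.8
finger_force: 0.0
```

Call:
jog_arm([
  [[-0.09,0.06,0.6,0,0.4],[0,0,0.6,0,0.4],[0,0,0.6,0,0.4],[0,0,0.6,0,0.4],[0,0,0,0,0.4],[0,0,0,0,1],[0,0,0,0,1],[0,0,0,0,1],[0,0,0,0,1],[0,0,0,0,1],[0,0,0,0,1],[0,0,0,0,1]],
], force=20)

```text
time: 4.52
position: [415.9, 207.3, 22.1]
ee_rot: [[-0.882, 0.472, 0.0], [0.472, 0.882, 0.0], [-0.0, 0.0, -1.0]]
contact_force: [-0.0, -0.7, -0.8]
width: 9.6
finger_force: 0.0
```

Call:
jog_arm([
  [[0,0,0,0,1],[0,0,0,0,1],[0,0,0,0,1]],
])

```text
time: 4.77
position: [415.7, 207.2, 21.9]
ee_rot: [[-0.881, 0.472, -0.0], [0.472, 0.881, -0.0], [0.0, -0.0, -1.0]]
contact_force: [-0.3, 0.2, 0.2]
width: 0.3
finger_force: 0.0
```

```bash
python3 - <<'E'
from h import *
im=r.get_image("wrist");cv2.imwrite("pics/w3.png",cv2.resize(im[180:400,180:470],None,fx=2.7,fy=2.7))
s=r.state();print(s["width"],s["finger_force"],s["contact_force"],s["wrist_torque"])
E
```

```text
0.24786562147849084 0.0 [-0.206 -0.03  -0.55 ] [0.024 0.073 0.033]
```

View pics/w3.png

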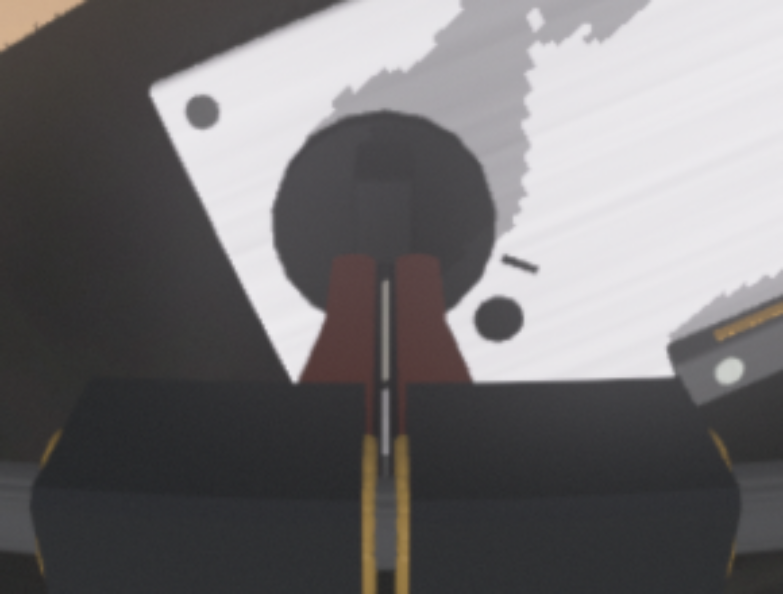

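```bash
python3 - <<'E'
from h import *
s=r.state();P=np.array(s["position"]);R=np.array(s["ee_rot"]);c=cal("wrist")
for q in [(0,0,0),(10,0,0),(-10,0,0),(0,0,-19),(10,0,-19),(0,0,-40),(10,0,-40)]: print(q,proj(c,P+R@np.array(q)), "crop",(proj(c,P+R@np.array(q))-180)*2.7)
p=[434.2,277.7,-.092]
print("bar tip",(proj(c,T2(p,(-12+26*np.cos(.4),-72-26*np.sin(.4),43.5)))-180)*2.7,"ctr top",(proj(c,T2(p,(-12,-72,43.5)))-180)*2.7,"skirt",(proj(c,T2(p,(-12,-72,18.5)))-180)*2.7)
a=r.get_image("scene");b=r.get_image("top")
u=proj(cal("scene"),P);v=proj(cal("top"),P);print(u,v)
f=lambda a,u:cv2.resize(cv2.getRectSubPix(a,(80,80),tuple(map(float,u))),(400,400),interpolation=cv2.INTER_CUBIC)
cv2.imwrite("pics/c4.png",np.hstack([f(a,u),f(b,v)]))
E
```

```text
(0, 0, 0) [321.986 267.064] crop [383.361 235.074]
(10, 0, 0) [321.995 250.628] crop [383.387 190.695]
(-10, 0, 0) [321.977 282.969] crop [383.337 278.016]
(0, 0, -19) [321.948 279.733] crop [383.26 269.28]
(10, 0, -19) [321.958 262.013] crop [383.285 221.435]
(0, 0, -40) [321.898 296.636] crop [383.125 314.919]
(10, 0, -40) [321.907 277.314] crop [383.149 262.749]
bar tip [382.518 391.017] ctr top [382.56  274.319] skirt [382.771 229.423]
[227.841 226.154] [241.678 272.863]
```

View pics/c4.png

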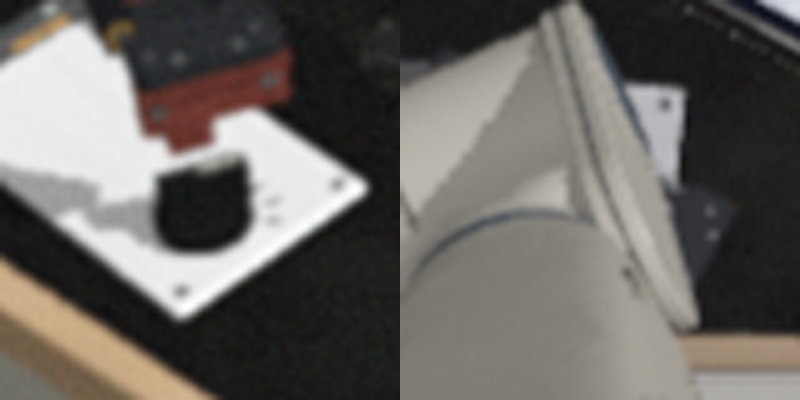

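Call:
jog_arm([
  [[0,0,0,0,0.5],[0,0,0,0,0.5],[0,0,0,0,0.5],[0,0,0,0,0.5],[0,0,0,0,0.5],[0,0,0.2,0,0.5],[0,0,0.2,0,0.5],[0,0,0.2,0,0.5],[0,0,0,0,0.5]],
])

```text
time: 5.67
position: [415.1, 206.9, 9.0]
ee_rot: [[-0.882, 0.472, -0.001], [0.472, 0.882, -0.001], [0.001, -0.001, -1.0]]
contact_force: [-0.1, 0.5, 0.0]
width: 43.3
finger_force: 0.0
```

Call:
jog_arm([
  [[0,0,0.05,0,0.9],[0,0,0,0,0.9],[0,0,0,0,0.9],[0,0,0,0,0.9],[0,0,0,0,0.9],[0,0,0,0,0.9],[0,0,0,0,0.9]],
], force=15)

```text
time: 6.25
position: [415.8, 207.2, 9.0]
ee_rot: [[-0.881, 0.472, 0.0], [0.472, 0.881, 0.0], [-0.0, 0.0, -1.0]]
contact_force: [0.1, -0.7, 0.7]
width: 8.8
finger_force: 0.0
```

Call:
jog_arm([
  [[0,0,0,0,0.5],[0,0,0,0,0.5],[0,0,0,0,0.5],[0,0,0,0,0.5],[0,0,0.2,0,0.5],[0,0,0.2,0,0.5],[0,0,0.2,0,0.5],[0,0,0.15,0,0.5],[0,0,0,0,0.5]],
])

```text
time: 7.0
position: [415.2, 206.9, -7.0]
ee_rot: [[-0.881, 0.472, -0.001], [0.472, 0.881, -0.001], [0.001, -0.001, -1.0]]
contact_force: [-0.8, -0.3, -0.7]
width: 44.1
finger_force: 0.0
```

```bash
python3 - <<'E'
from h import *
s=r.state();P=np.array(s["position"]);R=np.array(s["ee_rot"]);c=cal("wrist")
im=r.get_image("wrist");sc=r.get_image("scene");print(P,s["width"],s["contact_force"])
u=proj(cal("scene"),P)
a=cv2.resize(cv2.getRectSubPix(sc,(60,80),tuple(map(float,u))),(420,560),interpolation=cv2.INTER_CUBIC)
b=cv2.resize(im[180:400,250:395],(370,560),interpolation=cv2.INTER_CUBIC)
cv2.imwrite("pics/c5.png",np.hstack([a,b]))
E
```

```text
[415.208 206.944  -6.952] 44.11135457866464 [-0.784 -0.287 -0.706]
```

View pics/c5.png

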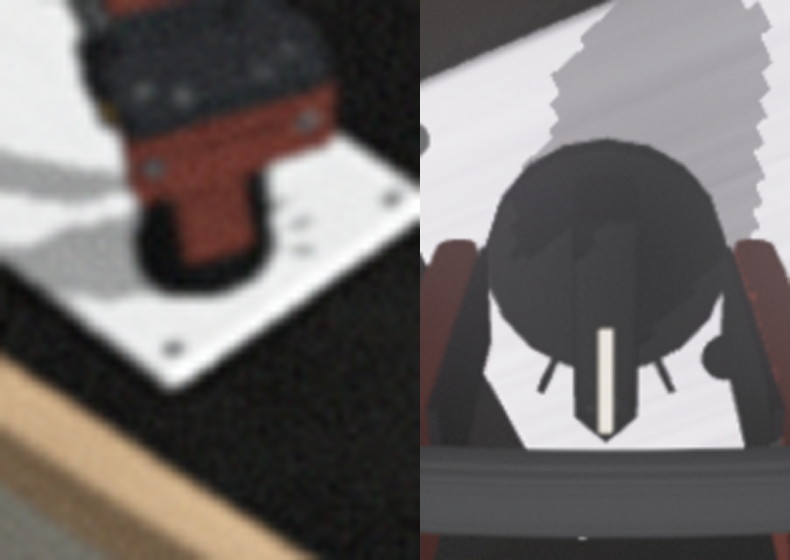

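Call:
jog_arm([
  [[0,0,0,0,0.95],[0,0,0,0,0.95],[0,0,0,0,0.95],[0,0,0,0,0.95],[0,0,0,0,0.95],[0,0,0,0,0.95],[0,0,0,0,0.95]],
], force=20)

```text
time: 7.68
position: [415.6, 207.0, -6.0]
ee_rot: [[-0.882, 0.472, -0.0], [0.472, 0.882, -0.0], [0.0, -0.0, -1.0]]
contact_force: [-0.1, -2.5, 4.1]
width: 11.9
finger_force: 20.0
```

Call:
jog_arm([
  [[0,0,0,-0.84,0.95],[0,0,0,-0.84,0.95],[0,0,0,-0.84,0.95],[0,0,0,-0.84,0.95],[0,0,0,-0.84,0.95],[0,0,0,-0.84,0.95],[0,0,0,-0.84,0.95],[0,0,0,-0.84,0.95],[0,0,0,-0.84,0.95],[0,0,0,-0.84,0.95],[0,0,0,-0.84,0.95],[0,0,0,-0.84,0.95]],
], force=30)

```text
time: 8.68
position: [415.6, 206.9, -6.0]
ee_rot: [[-0.95, -0.313, -0.0], [-0.313, 0.95, -0.0], [0.0, -0.0, -1.0]]
contact_force: [-0.1, -2.8, 3.1]
width: 11.7
finger_force: 30.0
```

Call:
jog_arm([
  [[0,0,0,0,0.95],[0,0,0,0,0.95]],
])

```text
time: 8.85
position: [415.6, 206.9, -6.0]
ee_rot: [[-0.952, -0.308, -0.0], [-0.308, 0.952, -0.0], [0.0, -0.0, -1.0]]
contact_force: [-1.8, -4.7, 4.5]
width: 11.2
finger_force: 30.0
```

Call:
jog_arm([
  [[0,0,0,0,0.5],[0,0,0,0,0.5],[0,0,0,0,0.5],[0,0,0,0,0.5],[0,0,0,0,0.5],[0,0,-0.8,0,0.2],[0,0,-1,0,0.1],[0,0,-1,0,0],[0,0,-1,0,0],[0,0,-1,0,0],[0,0,-1,0,0],[0,0,0,0,0]],
])

```text
time: 9.85
position: [417.9, 208.3, 113.0]
ee_rot: [[-0.951, -0.309, 0.005], [-0.309, 0.951, 0.003], [-0.006, 0.001, -1.0]]
contact_force: [0.1, -0.3, 0.6]
width: 86.0
finger_force: 0.0
```

```bash
python3 - <<'E'
from h import *
s=r.state();P=np.array(s["position"]);c=cal("wrist")
im=r.get_image("wrist");print(s["time"],P,s["joint_pos"])
p=[434.2,277.7,-.092]
g=cv2.cvtColor(im,cv2.COLOR_BGR2GRAY)
for a in(-.8,-.4,0,.4,.8):
    pts=[proj(c,T2(p,(-12+k*np.cos(a),-72+k*np.sin(a),43.5))) for k in (10,14,18,22)]
    print(a,[int(g[int(round(u[1])),int(round(u[0]))]) for u in pts],pts[2])
for k in [(60,110,8),(60,-110,8),(-60,-110,8),(-60,110,8)]: print(proj(c,T2(p,k)))
cv2.imwrite("pics/w6.png",im)
E
```

```text
9.85 [417.892 208.322 113.039] [ 0.437  0.296  2.029  0.     0.811 -1.448]
-0.8 [79, 78, 98, 228] [299.389 238.74 ]
-0.4 [80, 80, 189, 226] [304.521 246.322]
0 [80, 83, 228, 227] [312.247 251.39 ]
0.4 [226, 227, 226, 225] [321.374 253.209]
0.8 [80, 79, 229, 229] [330.526 251.516]
[456.44  351.429]
[251.072 275.004]
[302.134 149.355]
[516.445 249.597]
```

View pics/w6.png

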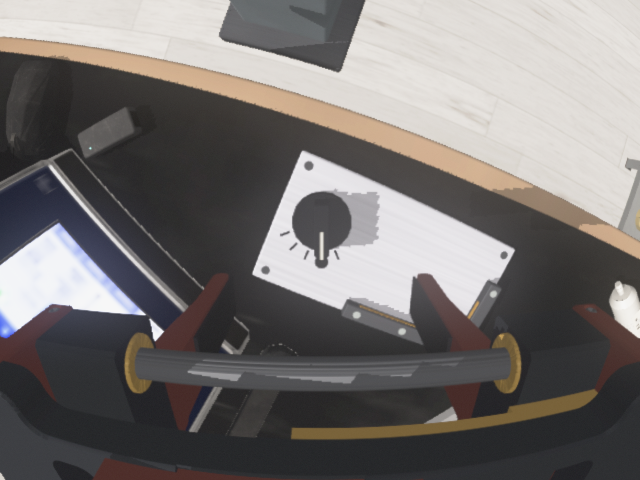

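Call:
jog_arm([
  [[0.57,-0.085,-0.875,0,0],[0.57,-0.085,-0.875,0,0],[0.57,-0.085,-0.875,0,0],[0.57,-0.085,-0.875,0,0],[0.57,-0.085,-0.875,0,0],[0.57,-0.085,-0.875,0,0],[-0.12,-0.95,0,0.61,0],[-0.12,-0.95,0,0.61,0],[-0.12,-0.95,0,0.61,0],[-0.12,-0.95,0,0.61,0],[-0.12,-0.95,0,0.61,0],[-0.12,-0.95,0,0.61,0]],
])

```text
time: 10.9
position: [389.4, 66.7, 213.7]
ee_rot: [[-1.0, -0.019, -0.002], [-0.019, 1.0, -0.0], [0.002, -0.0, -1.0]]
contact_force: [0.9, 0.5, 0.1]
width: 87.7
finger_force: 0.0
```

Call:
jog_arm([
  [[-0.12,-0.95,0,0.61,0],[-0.12,-0.95,0,0.61,0],[-0.12,-0.95,0,0.61,0],[-0.12,-0.95,0,0.61,0],[-0.12,-0.95,0,0.61,0],[-0.12,-0.95,0,0.61,0],[-0.12,-0.95,0,0.61,0],[-0.12,-0.95,0,0.61,0],[-0.12,-0.95,0,0.61,0],[-0.12,-0.95,0,0.61,0],[-0.12,-0.95,0,0.61,0],[-0.12,-0.95,0,0.61,0]],
])

```text
time: 11.9
position: [361.5, -157.9, 213.6]
ee_rot: [[-0.844, 0.537, -0.002], [0.537, 0.844, 0.001], [0.002, -0.0, -1.0]]
contact_force: [-0.1, 0.5, 0.6]
width: 87.6
finger_force: 0.0
```

Call:
jog_arm([
  [[-0.12,-0.95,0,0.61,0],[-0.12,-0.95,0,0.61,0],[-0.12,-0.95,0,0.61,0],[-0.12,-0.95,0,0.61,0],[-0.12,-0.95,0,0.61,0],[0,0,0,1,0],[0,0,0,1,0],[0,0,0,1,0],[0,0,0,1,0],[0,0,0,1,0],[0,0,0,1,0],[0,0,0,1,0]],
])

```text
time: 12.9
position: [313.1, -239.0, 213.6]
ee_rot: [[-0.197, 0.98, -0.002], [0.98, 0.197, 0.001], [0.002, -0.001, -1.0]]
contact_force: [0.5, -0.4, 0.2]
width: 87.7
finger_force: 0.0
```

Call:
jog_arm([
  [[0,0,0,1,0],[0,0,0,1,0],[0,0,0,1,0],[0,0,0,1,0],[0,0,0,1,0],[0,0,0,1,0],[0,0,0,1,0],[0,0,0,1,0],[0,0,0,1,0],[0,0,0,1,0],[0,0,0,1,0],[0,0,0,1,0]],
])

```text
time: 13.9
position: [313.1, -239.0, 213.6]
ee_rot: [[0.69, 0.724, -0.002], [0.724, -0.69, 0.001], [-0.0, -0.002, -1.0]]
contact_force: [0.2, 0.2, 0.2]
width: 87.7
finger_force: 0.0
```

Call:
jog_arm([
  [[0,0,0,1,0],[0,0,0,1,0],[0,0,0,1,0],[0,0,0,0,0],[0,0,0,0,0]],
])

```text
time: 14.32
position: [313.2, -239.1, 214.0]
ee_rot: [[0.839, 0.545, -0.001], [0.545, -0.839, 0.001], [-0.0, -0.002, -1.0]]
contact_force: [0.4, -0.8, 0.7]
width: 87.8
finger_force: 0.0
```

```bash
cat >> h.py <<'E'
def look(p0,n=1):
    V=[];s=r.state();c=cal("wrist");r.get_image("wrist")
    for d in r.silhouettes("wrist","brick")[:3]:
        m=np.array(d["pixels"]);print("sil",round(d["confidence"],2),d["box"],m.sum())
        V.append((c,m.astype(np.float32)))
    return s,V[:n]
E
python3 - <<'E'
from h import *
import pickle
s,V=look(0);pickle.dump(V,open("b1.pkl","wb"))
print(s["time"],s["position"],np.array(s["ee_rot"]),s["joint_pos"])
print(fitbox(V,[394,-319,-.98,31],(50,112)))
E
```

```text
sil 0.93 [399.1, 132.5, 447.3, 235.7] 4741
14.3167 [ 313.214 -239.13   213.962] [[ 0.839  0.545 -0.001]
 [ 0.545 -0.839  0.001]
 [-0.    -0.002 -1.   ]] [-0.682  0.027  2.074  0.     1.043  0.312]
(array([ 394.395, -320.625,   -0.957,   20.392]), np.float64(0.035040076822042465))
```

Call:
jog_arm([
  [[0.2,0.94,0.8,0,0],[0.2,0.94,0.8,0,0],[0.2,0.94,0.8,0,0],[0.2,0.94,0.8,0,0],[0.2,0.94,0.8,0,0],[0.2,0.94,0.8,0,0],[0,0,0.6,-0.2,0],[0,0,0.6,-0.2,0],[0,0,0,0,0],[0,0,0,0,0],[0,0,0,0,0]],
])

```text
time: 15.33
position: [395.1, -321.3, 95.3]
ee_rot: [[0.822, 0.57, 0.0], [0.57, -0.822, -0.0], [0.0, 0.0, -1.0]]
contact_force: [-0.4, 1.1, 0.8]
width: 87.9
finger_force: 0.0
```

```bash
python3 - <<'E'
from h import *
import pickle
B=pickle.load(open("b1.pkl","rb"))
s,V=look(0)
print(s["time"],s["position"],np.array(s["ee_rot"]))
p=[394.4,-320.6,-.96,25]
print(fitbox(V,p,(50,112)));print(fitbox(B+V,p,(50,112)))
E
```

```text
sil 0.63 [282.2, 157.3, 354.6, 302.8] 9349
15.3333 [ 395.133 -321.257   95.293] [[ 0.822  0.57   0.   ]
 [ 0.57  -0.822 -0.   ]
 [ 0.     0.    -1.   ]]
(array([ 393.469, -318.806,   -0.96 ,   25.137]), np.float64(0.026734143495559692))
(array([ 393.805, -319.119,   -0.963,   24.611]), np.float64(0.08236729353666306))
```

Call:
jog_arm([
  [[0,-0.135,0.9,0,0],[0,0,0.9,0,0],[0,0,0.9,0,0],[0,0,0.9,0,0],[0,0,0.9,0,0],[0,0,0.6,0,0],[0,0,0.4,0,0],[0,0,0.22,0,0],[0,0,0,0,0],[0,0,0,0,0]],
])

```text
time: 16.27
position: [393.8, -319.2, -19.1]
ee_rot: [[0.822, 0.569, 0.0], [0.569, -0.822, -0.0], [0.0, 0.001, -1.0]]
contact_force: [-0.9, -0.0, 0.2]
width: 87.9
finger_force: 0.0
```

Call:
jog_arm([
  [[0,0,0,0,0.6],[0,0,0,0,0.6],[0,0,0,0,0.6],[0,0,0,0,0.6],[0,0,0,0,0.6],[0,0,0,0,0.6],[0,0,0,0,0.6]],
], force=25)

```text
time: 16.85
position: [393.4, -318.9, -19.4]
ee_rot: [[0.822, 0.569, -0.0], [0.569, -0.822, 0.0], [0.0, -0.0, -1.0]]
contact_force: [0.1, 0.0, 2.7]
width: 49.7
finger_force: 25.0
```

Call:
jog_arm([
  [[0,0,0,0,0.6],[0,0,0,0,0.6],[0,0,-0.4,0,0.6],[0,0,-0.8,0,0.6],[0,0,-1,0,0.6],[0,0,-1,0,0.6],[0,0,-1,0,0.6],[0,0,-1,0,0.6],[0,0,-1,0,0.6],[0,0,-1,0,0.6],[0,0,-1,0,0.6],[0,0,0,0,0.6]],
], force=50)

```text
time: 17.85
position: [395.1, -320.4, 148.1]
ee_rot: [[0.822, 0.569, 0.005], [0.569, -0.822, -0.004], [0.002, 0.006, -1.0]]
contact_force: [0.9, -0.5, -1.9]
width: 49.5
finger_force: 50.0
```

```bash
python3 - <<'E'
from h import *
s=r.state();P=np.array(s["position"]);R=np.array(s["ee_rot"]);c=cal("wrist");im=r.get_image("wrist")
print(s["time"],P,s["contact_force"],s["wrist_torque"],s["joint_pos"],s["width"])
for d in r.silhouettes("wrist","brick")[:1]:
    m=np.array(d["pixels"]).astype(np.float32);print(d["confidence"],d["box"])
    # fit in the tool frame: brick top/bottom held along tool z
    cs=[np.array([a*56,b*25,h]) for a in(-1,1) for b in(-1,1) for h in(0,31)]
    def cost(p,show=0):
        pts=[]
        for q in cs:
            x=p[0]+np.cos(p[2])*q[0]-np.sin(p[2])*q[1];y=p[1]+np.sin(p[2])*q[0]+np.cos(p[2])*q[1]
            pts.append(proj(c,P+R@np.array([x,y,p[3]-q[2]])))
        h=cv2.convexHull((np.array(pts)*4).astype(np.int32).reshape(-1,1,2));S=np.zeros((1920,2560),np.float32);cv2.fillConvexPoly(S,h,1)
        return np.abs(cv2.resize(S,(640,480),interpolation=cv2.INTER_AREA)[:340]-m[:340]).sum()/m.sum()
    p0=np.array([0,0,0,-20.]);o=minimize(cost,p0,method="Nelder-Mead",options=dict(initial_simplex=p0+np.vstack([np.zeros(4),np.diag([8,8,.1,8])]),maxiter=200));print(o.x,o.fun,cost(p0))
cv2.imwrite("pics/w7.png",im)
# tall things: ground corners
c=cal("scene")
for u in [(310,273),(278,218),(412,212),(372,265),(437,308)]: print(u,onz(c,u,0)[:2])
E
```

```text
17.85 [ 395.15  -320.387  148.085] [ 0.928 -0.48  -1.897] [-0.095  0.057 -0.024] [-0.705  0.298  1.917  0.     0.92   0.26 ] 49.51627412337491
0.89 [262.5, 175.5, 381.4, 396.7]
[ -0.522   0.24   -0.005 -16.44 ] 0.016302457079291344 0.028204555
(310, 273) [433.097 -31.35 ]
(278, 218) [528.177 144.803]
(412, 212) [ 754.067 -116.906]
(372, 265) [ 538.163 -130.962]
(437, 308) [ 518.921 -305.762]
```

Call:
jog_arm([
  [[-0.25,-0.88,-0.5,0,0.6],[-0.25,-0.88,-0.5,0,0.6],[-0.25,-0.88,-0.5,0,0.6],[-0.25,-0.88,-0.5,0,0.6],[-0.25,-0.88,-0.5,0,0.6],[-0.25,-0.88,-0.5,0,0.6],[-0.25,-0.88,-0.5,0,0.6],[-0.25,-0.85,-0.5,0,0.6],[0,0,0,-1,0.6],[0,0,0,-1,0.6],[0,0,0,-1,0.6],[0,0,0,-1,0.6]],
])

```text
time: 18.95
position: [279.8, -225.7, 223.0]
ee_rot: [[0.598, 0.801, -0.002], [0.801, -0.598, 0.002], [0.0, -0.003, -1.0]]
contact_force: [1.3, -0.7, -2.4]
width: 49.4
finger_force: 50.0
```

Call:
jog_arm([
  [[0,0,0,-1,0.6],[0,0,0,-1,0.6],[0,0,0,-1,0.6],[0,0,0,-1,0.6],[0,0,0,-1,0.6],[0,0,0,-1,0.6],[0,0,0,-1,0.6],[0,0,0,-1,0.6],[0,0,0,-1,0.6],[0,0,0,-1,0.6],[0,0,0,-1,0.6],[0,0,0,-1,0.6]],
])

```text
time: 19.95
position: [279.8, -225.7, 222.8]
ee_rot: [[-0.314, 0.95, -0.002], [0.95, 0.314, 0.002], [0.003, -0.002, -1.0]]
contact_force: [1.6, -1.0, -2.2]
width: 49.6
finger_force: 50.0
```

Call:
jog_arm([
  [[0,0,0,-1,0.6],[0,0,0,-1,0.6],[0,0,0,-1,0.6],[0,0,0,-1,0.6],[0,0,0,-1,0.6],[0,0,0,-1,0.6],[0,0,0,-1,0.6],[0,0,0,0,0.6]],
])

```text
time: 20.62
position: [279.8, -225.7, 222.9]
ee_rot: [[-0.769, 0.639, -0.002], [0.639, 0.769, 0.002], [0.003, 0.0, -1.0]]
contact_force: [0.4, -1.2, -2.5]
width: 49.2
finger_force: 50.0
```

Call:
jog_arm([
  [[0.04,0.95,0,-0.66,0.6],[0.04,0.95,0,-0.66,0.6],[0.04,0.95,0,-0.66,0.6],[0.04,0.95,0,-0.66,0.6],[0.04,0.95,0,-0.66,0.6],[0.04,0.95,0,-0.66,0.6],[0.04,0.95,0,-0.66,0.6],[0.04,0.95,0,-0.66,0.6],[0.04,0.95,0,-0.66,0.6],[0.04,0.95,0,-0.66,0.6],[0.04,0.95,0,-0.66,0.6],[0.04,0.95,0,-0.66,0.6]],
])

```text
time: 21.62
position: [359.9, -15.7, 223.4]
ee_rot: [[-0.998, 0.062, -0.002], [0.062, 0.998, 0.0], [0.002, 0.0, -1.0]]
contact_force: [0.6, -0.0, -2.6]
width: 49.6
finger_force: 50.0
```

Call:
jog_arm([
  [[0.04,0.95,0,-0.66,0.6],[0.04,0.95,0,-0.66,0.6],[0.04,0.95,0,-0.66,0.6],[0.04,0.95,0,-0.66,0.6],[0.04,0.95,0,-0.66,0.6],[0.04,0.95,0,-0.66,0.6],[0.04,0.95,0,-0.66,0.6],[0.04,0.95,0,-0.66,0.6],[0.04,0.95,0,-0.66,0.6],[0.04,0.95,0,-0.66,0.6],[0.04,0.95,0,-0.66,0.6],[0.04,0.95,0,-0.66,0.6]],
])

```text
time: 22.62
position: [299.5, 200.0, 223.4]
ee_rot: [[-0.841, -0.541, -0.002], [-0.541, 0.841, -0.001], [0.002, 0.0, -1.0]]
contact_force: [1.2, -0.4, -2.4]
width: 49.8
finger_force: 50.0
```

Call:
jog_arm([
  [[0,0,0,1,0.6],[0,0,0,1,0.6],[0,0,0,1,0.6],[0,0,0,1,0.6],[0,0,0,1,0.6],[0,0,0,1,0.6],[0,0,0,1,0.6],[0,0,0,1,0.6],[0,0,0,1,0.6],[0,0,0,1,0.6],[0,0,0,1,0.6],[0,0,0,1,0.6]],
])

```text
time: 23.62
position: [299.9, 199.2, 223.3]
ee_rot: [[-0.923, 0.385, -0.002], [0.385, 0.923, -0.001], [0.001, -0.002, -1.0]]
contact_force: [0.0, 0.4, -2.7]
width: 50.0
finger_force: 50.0
```

Call:
jog_arm([
  [[0,0,0,1,0.6],[0,0,0,1,0.6],[0,0,0,1,0.6],[0,0,0,1,0.6],[0,0,0,1,0.6],[0,0,0,1,0.6],[0,0,0,1,0.6],[0,0,0,1,0.6],[0,0,0,1,0.6],[0,0,0,1,0.6],[0,0,0,1,0.6],[0,0,0,1,0.6]],
])

```text
time: 24.62
position: [299.8, 199.1, 223.3]
ee_rot: [[-0.214, 0.977, -0.002], [0.977, 0.214, -0.001], [-0.001, -0.002, -1.0]]
contact_force: [0.8, 0.3, -2.6]
width: 49.5
finger_force: 50.0
```

Call:
jog_arm([
  [[0,0,0,1,0.6],[0,0,0,1,0.6],[0,0,0,1,0.6],[0,0,0,0.85,0.6],[0.86,0.98,0,0,0.6],[0.86,0.98,0,0,0.6],[0.86,0.98,0,0,0.6],[0.86,0.98,0,0,0.6],[0.86,0.98,0,0,0.6],[0.86,0.98,0,0,0.6],[0.86,0.98,0,0,0.6],[0,0,0,0,0.6]],
])

```text
time: 25.62
position: [450.7, 310.0, 223.0]
ee_rot: [[0.088, 0.996, 0.001], [0.996, -0.088, 0.001], [0.001, 0.001, -1.0]]
contact_force: [0.3, -1.4, -2.4]
width: 49.2
finger_force: 50.0
```

Call:
jog_arm([
  [[0,0,0.9,0,0.6],[0,0,0.9,0,0.6],[0,0,0.9,0,0.6],[0,0,0.9,0,0.6],[0,0,0.9,0,0.6],[0,0,0.9,0,0.6],[0,0,0.9,0,0.6],[0,0,0.5,0,0.6],[0,0,0,0,0.6],[0,0,0,0,0.6]],
])

```text
time: 26.45
position: [446.9, 307.3, 87.8]
ee_rot: [[0.087, 0.996, -0.002], [0.996, -0.087, -0.001], [-0.001, -0.002, -1.0]]
contact_force: [0.9, 0.9, -1.7]
width: 49.4
finger_force: 50.0
```

```bash
python3 - <<'E'
from h import *
s=r.state();P=np.array(s["position"]);c=cal("wrist");im=r.get_image("wrist");cv2.imwrite("pics/w8.png",im)
print(s["time"],P,np.array(s["ee_rot"]),s["contact_force"],s["joint_pos"])
p=[434.2,277.7,-.092]
g=cv2.cvtColor(im,cv2.COLOR_BGR2GRAY)
N=[(60,-110),(-60,-110),(-60,110)]
for n in N:
    u=proj(c,T2(p,(*n,8)));a=np.array(u,np.float32).reshape(1,1,2).copy()
    if 15<u[0]<620 and 15<u[1]<460: cv2.cornerSubPix(g,a,(8,8),(-1,-1),(3,100,.01))
    print(n,u,a.ravel())
o=im.copy()
for n in N: cv2.circle(o,tuple(int(v) for v in proj(c,T2(p,(*n,8)))),3,(0,0,255),1)
cv2.imwrite("pics/w8o.png",o)
E
```

```text
26.45 [446.916 307.34   87.825] [[ 0.087  0.996 -0.002]
 [ 0.996 -0.087 -0.001]
 [-0.001 -0.002 -1.   ]] [ 0.873  0.905 -1.74 ] [0.58  0.437 1.877 0.    0.829 0.667]
(60, -110) [374.679 376.315] [374.679 376.315]
(-60, -110) [247.321 374.691] [247.321 374.691]
(-60, 110) [230.849 130.047] [232.816 130.7  ]
```

View pics/w8o.png

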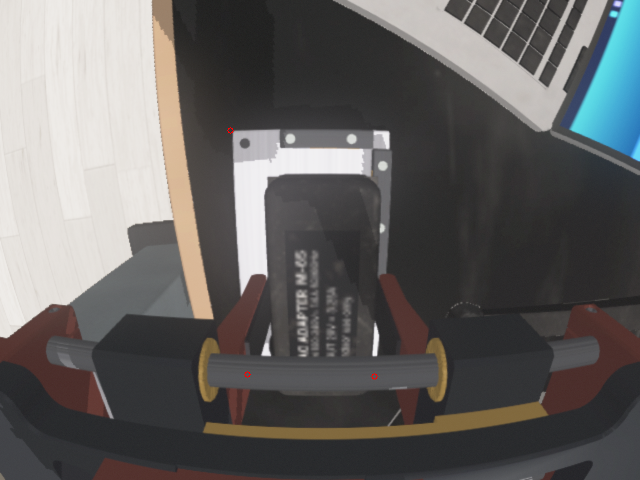

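Call:
jog_arm([
  [[0,0,0.9,0.06,0.6],[0,0,0.9,0,0.6],[0,0,0.9,0,0.6],[0,0,0.8,0,0.6],[0,0,0.6,0,0.6],[0,0,0.4,0,0.6],[0,0,0.2,0,0.6],[0,0,0.1,0,0.6],[0,0,0.05,0,0.6],[0,0,0,0,0.6],[0,0,0,0,0.6]],
])

```text
time: 27.42
position: [448.0, 308.1, -7.9]
ee_rot: [[0.091, 0.996, 0.001], [0.996, -0.091, 0.001], [0.001, 0.001, -1.0]]
contact_force: [-0.0, 0.6, -2.7]
width: 49.7
finger_force: 50.0
```

Call:
jog_arm([
  [[0,0,0.05,0,0.6],[0,0,0.05,0,0.6],[0,0,0.04,0,0.6],[0,0,0,0,0.6],[0,0,0,0,0.6]],
])

```text
time: 27.83
position: [447.5, 307.8, -11.3]
ee_rot: [[0.09, 0.996, -0.0], [0.996, -0.09, -0.0], [-0.0, -0.0, -1.0]]
contact_force: [-0.2, 0.5, -2.1]
width: 49.5
finger_force: 50.0
```

Call:
jog_arm([
  [[0,0,0.03,0,0.6],[0,0,0.02,0,0.6],[0,0,0,0,0.6],[0,0,0,0,0.6]],
])

```text
time: 28.17
position: [447.6, 307.8, -11.4]
ee_rot: [[0.091, 0.996, -0.0], [0.996, -0.091, 0.0], [0.0, -0.0, -1.0]]
contact_force: [-2.4, -1.1, 8.7]
width: 49.7
finger_force: 50.0
```

Call:
jog_arm([
  [[0,0.1,-0.025,0,0.6],[0,0.1,0,0,0.6],[0,0.1,0,0,0.6],[0,0.07,0,0,0.6],[0.1,0,0,0,0.6],[0.1,0,0,0,0.6],[0.1,0,0,0,0.6],[0.04,0,0,0,0.6],[0,0,0,0,0.6],[0,0,0,0,0.6]],
])

```text
time: 29.0
position: [455.9, 313.6, -11.4]
ee_rot: [[0.09, 0.996, 0.0], [0.996, -0.09, -0.0], [-0.0, 0.0, -1.0]]
contact_force: [-0.4, -2.9, 5.8]
width: 49.7
finger_force: 50.0
```

Now creep onto the long stop.

Call:
jog_arm([
  [[0,0.05,0,0,0.6],[0,0.05,0,0,0.6],[0,0,0,0,0.6],[0,0,0,0,0.6]],
])

```text
time: 29.33
position: [457.0, 313.6, -11.4]
ee_rot: [[0.091, 0.996, -0.001], [0.996, -0.091, -0.0], [-0.0, -0.001, -1.0]]
contact_force: [-4.8, -0.9, 8.2]
width: 49.6
finger_force: 50.0
```

Call:
jog_arm([
  [[0,0.05,0,0,0.6],[0,0,0,0,0.6],[0,0,0,0,0.6]],
])

```text
time: 29.58
position: [458.0, 313.5, -11.4]
ee_rot: [[0.091, 0.996, -0.001], [0.996, -0.091, -0.0], [-0.0, -0.001, -1.0]]
contact_force: [-5.0, -0.5, 8.0]
width: 49.7
finger_force: 50.0
```

Call:
jog_arm([
  [[0.05,0,0,0,0.6],[0.05,0,0,0,0.6],[0,0,0,0,0.6],[0,0,0,0,0.6]],
])

```text
time: 29.92
position: [458.5, 314.8, -11.4]
ee_rot: [[0.09, 0.996, -0.001], [0.996, -0.09, -0.001], [-0.001, -0.001, -1.0]]
contact_force: [-2.5, -3.8, 9.0]
width: 49.7
finger_force: 50.0
```

Call:
jog_arm([
  [[0,0.05,0,0,0.6],[0,0,0,0,0.6],[0,0,0,0,0.6]],
])

```text
time: 30.17
position: [458.5, 314.7, -11.4]
ee_rot: [[0.091, 0.996, -0.002], [0.996, -0.091, -0.001], [-0.002, -0.002, -1.0]]
contact_force: [-6.8, -2.9, 10.9]
width: 49.6
finger_force: 50.0
```

Call:
jog_arm([
  [[0,0.05,0,0,0.6],[0,0,0,0,0.6],[0,0,0,0,0.6]],
])

```text
time: 30.42
position: [458.7, 314.7, -11.4]
ee_rot: [[0.091, 0.996, -0.004], [0.996, -0.091, -0.002], [-0.002, -0.003, -1.0]]
contact_force: [-10.1, -1.8, 13.4]
width: 49.7
finger_force: 50.0
```

Call:
jog_arm([
  [[0.05,0,-0.02,0,0.6],[0,0,0,0,0.6],[0,0,0,0,0.6]],
])

```text
time: 30.67
position: [458.7, 314.7, -11.3]
ee_rot: [[0.091, 0.996, -0.004], [0.996, -0.091, -0.003], [-0.003, -0.004, -1.0]]
contact_force: [-6.7, -6.3, 10.5]
width: 49.2
finger_force: 50.0
```

Call:
jog_arm([
  [[0.05,0,0,0,0.6],[0,0,0,0,0.6],[0,0,0,0,0.6]],
])

```text
time: 30.92
position: [458.7, 314.7, -11.4]
ee_rot: [[0.09, 0.996, -0.005], [0.996, -0.09, -0.004], [-0.005, -0.004, -1.0]]
contact_force: [-6.0, -10.7, 12.7]
width: 49.1
finger_force: 50.0
```

Call:
jog_arm([
  [[0.05,0.05,0,0,0.6],[0.05,0.05,0,0,0.6],[0,0,0,0,0.6],[0,0,0,0,0.6]],
])

```text
time: 31.25
position: [458.6, 314.6, -11.3]
ee_rot: [[0.09, 0.996, -0.009], [0.996, -0.09, -0.008], [-0.008, -0.008, -1.0]]
contact_force: [-12.1, -17.2, 22.9]
width: 49.5
finger_force: 50.0
```

Call:
jog_arm([
  [[0,0,-0.03,0,0.6],[0,0,-0.02,0,0.6],[0,0,0,0,0.6],[0,0,0,0,0.6]],
])

```text
time: 31.58
position: [458.6, 314.6, -11.2]
ee_rot: [[0.09, 0.996, -0.009], [0.996, -0.09, -0.008], [-0.008, -0.008, -1.0]]
contact_force: [-8.7, -15.5, 11.6]
width: 49.3
finger_force: 50.0
```

```bash
python3 - <<'E'
from h import *
s=r.state();print(s["time"],s["position"],np.array(s["ee_rot"]),s["contact_force"],s["wrist_torque"],s["width"])
p=[434.2,277.7,-.092]
for n in("scene","wrist"):
    c=cal(n);im=r.get_image(n);m=np.array(r.silhouettes(n,"brick")[0]["pixels"]).astype(np.float32)
    if n=="wrist":
        pass
    print(n,fitbox([(c,m)],[458.7,314.7,-.09,35],(50,112)))
    cv2.imwrite(f"pics/f_{n}.png",im)
# yaw of brick side vs long stop from edges in the wrist view
P=np.array(s["position"])
c=cal("wrist");g=cv2.cvtColor(cv2.imread("pics/f_wrist.png"),cv2.COLOR_BGR2GRAY)
def edge(q0,q1,nrm,z,lo,hi):
    pts=[]
    for t in np.linspace(0,1,15):
        q=np.array(q0)*(1-t)+np.array(q1)*t;ks=np.arange(lo,hi,.25)
        v=[cv2.getRectSubPix(g,(1,1),tuple(map(float,proj(c,T2(p,(q[0]+nrm[0]*k,q[1]+nrm[1]*k,z))))))[0,0] for k in ks]
        d=np.abs(np.diff(cv2.GaussianBlur(np.array(v,np.float32).reshape(-1,1),(1,9),0).ravel()));pts.append((ks[d.argmax()],int(d.max()*10)))
    return pts
print("plate left edge",edge((-60,20),(-60,100),(1,0),8,-6,6))
print("long stop outer",edge((60,40),(60,90),(1,0),20,-6,6))
print("brick left top",edge((-4,30),(-4,85),(1,0),39,-8,8))
print("brick right top",edge((46,30),(46,85),(1,0),39,-8,8))
E
```

```text
31.5833 [458.594 314.597 -11.231] [[ 0.09   0.996 -0.009]
 [ 0.996 -0.09  -0.008]
 [-0.008 -0.008 -1.   ]] [ -8.684 -15.479  11.569] [-2.698  1.463 -0.166] 49.30010163658728
scene (array([467.915, 323.641,  -0.126,  18.099]), np.float64(0.2731664180755615))Traceback (most recent call last):
  File "<stdin>", line 5, in <module>
IndexError: list index out of range
```

Call:
jog_arm([
  [[0,0.05,0,0,0.6],[-0.02,0.02,-0.02,0,0.6],[0,0,0,0,0.6],[0,0,0,0,0.6],[0,0,0,0,0.6],[0,0,0,0,0.6],[0,0,0,0,0.6],[0,0,0,0,0.6]],
])

```text
time: 32.45
position: [458.6, 314.6, -11.2]
ee_rot: [[0.091, 0.996, -0.011], [0.996, -0.091, -0.007], [-0.008, -0.01, -1.0]]
contact_force: [-13.6, -9.8, 10.0]
width: 49.7
finger_force: 50.0
```

```bash
python3 - <<'E'
from h import *
s=r.state();print(s["time"],s["position"],s["contact_force"],s["wrist_torque"],s["width"])
p=[434.2,277.7,-.092]
c=cal("wrist");im=r.get_image("wrist");g=cv2.cvtColor(im,cv2.COLOR_BGR2GRAY)
def edge(q0,q1,nrm,z,lo,hi):
    pts=[]
    for t in np.linspace(0,1,9):
        q=np.array(q0)*(1-t)+np.array(q1)*t;ks=np.arange(lo,hi,.25)
        v=[cv2.getRectSubPix(g,(1,1),tuple(map(float,proj(c,T2(p,(q[0]+nrm[0]*k,q[1]+nrm[1]*k,z))))))[0,0] for k in ks]
        d=np.abs(np.diff(cv2.GaussianBlur(np.array(v,np.float32).reshape(-1,1),(1,9),0).ravel()));pts.append(float(ks[d.argmax()]))
    return pts
print("plate left",edge((-60,50),(-60,100),(1,0),8,-6,6))
print("stop outer",edge((60,60),(60,95),(1,0),20,-6,6))
print("brick left",edge((-4,50),(-4,85),(1,0),39,-8,8))
print("brick end",edge((5,96),(40,96),(0,1),39,-8,8))
print("short outer",edge((-15,110),(40,110),(0,1),20,-6,6))
E
```

```text
32.45 [458.596 314.565 -11.167] [-13.571  -9.8    10.025] [-1.699  2.383 -0.132] 49.6827699878724
plate left [1.5, 1.5, 1.25, 1.5, 1.5, 1.5, 1.5, 1.5, 1.5]
stop outer [-0.5, -0.25, -0.25, -0.25, -0.25, -4.0, -4.25, -0.5, -0.5]
brick left [-0.25, -6.25, 1.0, 1.0, 1.0, 1.0, 1.0, 1.0, 1.0]
brick end [2.5, 2.5, 2.5, 2.5, 2.5, 6.5, 5.75, 2.5, 1.5]
short outer [-4.0, 0.5, 0.5, 0.5, 0.5, 0.5, 0.5, -5.0, 0.75]
```

Call:
jog_arm([
  [[0.03,0,0,0,0.6],[0,0,0,0,0.6],[0,0,0,0,0.6],[0,0,0,0,0.6],[0,0,0,0,0.6],[0,0,0,0,0.6]],
])

```text
time: 33.0
position: [458.6, 314.5, -11.2]
ee_rot: [[0.091, 0.996, -0.011], [0.996, -0.091, -0.008], [-0.009, -0.011, -1.0]]
contact_force: [-13.0, -13.4, 11.7]
width: 49.7
finger_force: 50.0
```

```bash
python3 -c "
from h import *
print(r.finish_job())"
```

```text
the job is handed in; nothing more can be done
None
```

The job is handed in at about 33 s of the 72 s allowed: the selector's pointer is at the round mark, and the brick is held in the corner with about 13 N towards each stop and 12 N down. The hand leans about 0.01 rad, so the brick may tilt very slightly, and I never touched the mouse, adapter or tin. I did not re-image the bystanders or the selector at the end, and the judge's verdict was not shown.

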